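# Sort the locking clamps into the ready tray and the oiling pan

### The arm

A 6-joint arm with a two-finger parallel gripper is mounted at the origin on the work surface; the furniture and walls round the work are solid. World frame = base frame: x ahead of the robot, y to its left, z up, the work surface at z = 0. Lengths are in m, angles in rad, forces in N, time in s.
With the tool pointing down it reaches from about 0.3 to 0.875 m from the base axis. Payload 6.4 kg.
Tool frame: the origin (TCP) lies between the finger pads; the fingertips stand 19 mm ahead of it and the grasp point (between the pads) is the TCP; z points along the fingers, y is the direction in which the jaws open and shut (so a half turn about z gives the same grasp; the last joint's range is limited). The gripper opens to 85 mm and grips with 20 to 120 N. Pads are 22 mm wide; open, the fingers measure 114 mm over their backs; the gripper's body (76 mm by 85 mm) begins 54 mm behind the grasp point. The pads swing forward as they close: fully open they stand 13 mm farther back than shut.
Start: joints at [1.139, 0.181, 1.607, -0, 1.354, -0.206], TCP at [0.129, 0.56, 0.25] pointing down, gripper open.
Joint ranges: [-2.99, 2.99], [-0.89, 2.07], [0.3, 2.58], [-1.14, 4.28], [0, 2.63], [-3.12, 3.12]. Speed limits (rad/s): [2.57, 2.57, 3.01, 3.14, 3.14, 3.14].

### API

Orientations are given as a unit quaternion [w, x, y, z].
In Python, from bench import * gives the robot as it stands.
- The arm moves only by the tool apply_moves, never from a script. Its argument "moves" is a list that holds one entry, the list of rows, each a list of 7 numbers: the shift along the tool's x, y, z in cm, then the turn, a rotation vector about the tool's x, y, z in rad, then the opening, from 0 (shut) to 1 (fully open). A call has 1 to 8 rows; each row is the pose to reach, as a shift and turn from the pose commanded when the call began, along the tool's axes at that moment; what a row does not reach only later rows make up. A row lasts 1/10 s, in which the tool goes at most 50 mm and 8.59 degrees, less where a joint would pass 70% of its speed; a pose out of reach is approached as far as the arm can. A call with a gripper value outside its range is refused whole. The fingers move at their own pace and stop on an object; the grip force is fixed at half the most. Time passes only in rows, so rows that repeat a pose let the fingers close. It gives the time, the measured TCP pose, the force and the opening at its end, in the units of the state.
- get_obs(): the state, without advancing time (a new reading comes with each control period).
- camera(name): name is "scene" or "top" or "wrist"; returns the picture (400x640x3 uint8, red, green, blue); there is no depth.
- get_calibration(name): a dict with "vertical_fov" (degrees; the focal length in pixels is half the picture's height over the tangent of half this angle, whatever the lens; pixels are square), "cx", "cy" (the principal point, pixels), "R" (3x3) and "t" (3): a world point X has camera coordinates R X + t. Camera axes: x right, y down, z forward; pixel columns grow to the right and rows downward; lengths in m; the calibration is good to about 2 mm. The wrist camera is an equidistant fisheye: a pixel r from the principal point sees the ray r / f radians off the axis. A picture is of the moment at which its call begins: read the wrist's pose just before it. get_calibration takes no time and is no camera call; for the wrist camera it gives the pose at the moment of the call.
- hand_in(): hands the job in, once; it reports no verdict.
The state is a dict: "time_s": time; "q": joint angles; "dq": joint speeds; "joint_efforts": joint torques, N m; "eef_pos": TCP position; "eef_rot": TCP orientation; "wrist_force": force on the tool from outside, world axes, zero at the start; "torque": the same for the moment, N m; "opening": opening from 0.0 (shut) to 1.0 (fully open).
Only numpy, scipy, OpenCV 4.12 (cv2) and the standard library are available. Lean on these libraries where they do the work, as an engineer would, in place of code of your own. Each camera call takes 0.05 s, during which the arm holds its last target. There are 200 camera calls.

### The job

Clear the two locking clamps off the sloping rack: the one whose jaws are locked shut goes into the wooden tray, the one whose jaws stand open goes into the steel pan for oiling. Lay them flat on the tray or pan floor, wholly inside the walls, without opening or closing either clamp, and leave the other tools where they lie.

Things in the scene. Friction and masses are not known exactly. Their poses are not given: they have to be found in the camera images.
- rack: Plywood clamp rack fixed to the bench, 190 mm wide, about 265 mm to the top of the offcut on it: a board sloping up at 32 degrees from its front lip (10 mm proud) to the back, under a level shelf. Origin on the bench under its middle; x axis level from front to back, z up. The two clamps lie side by side on the board against the lip, 74 to 98 mm apart.
- rack_shelf_edge (a point): Middle of the shelf's lower front edge, 218 mm above the bench, about 14 mm behind the clamps' pivots and 145 mm above the board, so a gripper cannot come straight down: it comes square to the board, leaning 25 to 40 degrees to the front of the rack. Lift a clamp about 50 mm square to the board, then draw it level to the front before raising it.
- thick_tray: Wooden tray with 10 mm thick walls, fixed to the bench, 210 x 160 mm outside, 190 (x) x 140 (y) mm inside, walls 29 mm high, floor 8 mm above the bench. Origin at the centre of its underside, axes along its sides.
- steel_pan: Thin sheet-steel pan with a wire loop handle on each of its two x ends (246 mm over the handles), fixed to the bench, 196 x 146 mm, 190 (x) x 140 (y) mm inside, walls 24 mm high with a rolled rim to 27 mm, floor 4 mm above the bench. Origin at the centre of its underside, axes along its sides.
- clamp_a_mid (a point): Locking hand clamp, dark steel with rubber handles, 167 mm long, 0.19 kg, flat on the sloping board, jaws down the slope. Point: middle of the steel pivot block (26 x 36 x 34 mm, on the fixed half; grip it here, across y), 17 mm above the clamp's underside. x runs to the jaws (tips at +66 mm, handle ends at -101 mm), y across, z out of the flat side. The arms are only 18 mm high.
- clamp_a_lever (a joint): Angle of this clamp's moving half: 0 = jaws locked shut, touching, 0.29 to 0.38 rad = jaws open, tips 19 to 25 mm apart, handles wide apart. It is stiff (0.3 N m) and stays where it is. Shut: 52 mm wide. Open: the moving jaw reaches +40 mm, the moving handle -59 mm in y from the pivot.
- clamp_a_tip (a point): Tip of the clamp's fixed jaw, 9 mm above its underside.
- clamp_a_grip_end (a point): End of the clamp's fixed handle, 9 mm above its underside.
- clamp_a_lever_end (a point): End of the clamp's moving handle, 9 mm above its underside.
- clamp_b_mid (a point): Locking hand clamp, dark steel with rubber handles, 167 mm long, 0.19 kg, flat on the sloping board, jaws down the slope. Point: middle of the steel pivot block (26 x 36 x 34 mm, on the fixed half; grip it here, across y), 17 mm above the clamp's underside. x runs to the jaws (tips at +66 mm, handle ends at -101 mm), y across, z out of the flat side. The arms are only 18 mm high.
- clamp_b_lever (a joint): Angle of this clamp's moving half: 0 = jaws locked shut, touching, 0.29 to 0.38 rad = jaws open, tips 19 to 25 mm apart, handles wide apart. It is stiff (0.3 N m) and stays where it is. Shut: 52 mm wide. Open: the moving jaw reaches +40 mm, the moving handle -59 mm in y from the pivot.
- clamp_b_tip (a point): Tip of the clamp's fixed jaw, 9 mm above its underside.
- clamp_b_grip_end (a point): End of the clamp's fixed handle, 9 mm above its underside.
- clamp_b_lever_end (a point): End of the clamp's moving handle, 9 mm above its underside.
- spring_clamp_mid (a point): Black spring clamp lying on the bench in front of the rack, 120 mm long, 22 mm high, a bystander; the point is the middle of it.

How it is judged:
At the end, for the whole second after the job is handed in: The shut clamp (lever under 0.08 rad) lies in the wooden tray, the open one (over 0.22 rad) in the steel pan, at rest, the fixed jaw's tip and both handle ends within 97 mm (x) and 72 mm (y) of its middle and under 30 mm above its underside (value of joint clamp_a_lever below 0.08 rad and x of clamp_a_tip in the frame of thick_tray between -0.097 and 0.097 m and y of clamp_a_tip in the frame of thick_tray between -0.072 and 0.072 m and z of each of clamp_a_tip, clamp_a_grip_end, clamp_a_lever_end in the frame of thick_tray below 0.03 m and x of clamp_a_grip_end in the frame of thick_tray between -0.097 and 0.097 m and y of clamp_a_grip_end in the frame of thick_tray between -0.072 and 0.072 m and x of clamp_a_lever_end in the frame of thick_tray between -0.097 and 0.097 m and y of clamp_a_lever_end in the frame of thick_tray between -0.072 and 0.072 m and linear speed of each of clamp_a, clamp_b below 0.03 m/s and value of joint clamp_b_lever above 0.22 rad and x of clamp_b_tip in the frame of steel_pan between -0.097 and 0.097 m and y of clamp_b_tip in the frame of steel_pan between -0.072 and 0.072 m and z of each of clamp_b_tip, clamp_b_grip_end, clamp_b_lever_end in the frame of steel_pan below 0.03 m and x of clamp_b_grip_end in the frame of steel_pan between -0.097 and 0.097 m and y of clamp_b_grip_end in the frame of steel_pan between -0.072 and 0.072 m and x of clamp_b_lever_end in the frame of steel_pan between -0.097 and 0.097 m and y of clamp_b_lever_end in the frame of steel_pan between -0.072 and 0.072 m); the robot touches nothing.
It fails at once if a clamp (clamp_a) is worked: its jaws are opened (value of joint clamp_a_lever above 0.08 rad).
It fails at once if a clamp (clamp_b) is worked: its jaws are closed (value of joint clamp_b_lever below 0.22 rad).
It fails at once if the loose spring clamp is moved by more than 30 mm (distance of spring_clamp_mid from where it was at the start of the episode above 0.03 m).
It also fails if it takes over 67 s, if anything falls off the work surface, if the arm or the gripper's body presses on something with over 40 N, if the wrist force passes 120 N, or if a joint passes its speed limit or range.

## Working session

There is one attempt and no reset: what is moved stays moved. The work goes in short steps, Python scripts to look and compute and a tool call to move; the robot and the scene stay as the last step left them, time stands still between calls to the robot, and variables do not carry over. Pictures are saved under pics/ and viewed, about 8 in all and at most 12, crops included, and the job is handed in when it is done.

Besides the shell and the picture viewer there is one more tool, called after "Call:" as name(argument=value, ...) on one line, values as JSON. apply_moves: Moves the arm, as the interface text tells. Its arguments: {"type":"object","properties":{"moves":{"type":"array","items":{"type":"array","items":{"type":"array","items":{"type":"number"}}}}},"required":["moves"]}

```bash
mkdir -p pics; python3 - <<'E'
from bench import *
import cv2
for n in ("scene","top"):
    cv2.imwrite(f"pics/{n}0.png",camera(n)[:,:,::-1]); c=get_calibration(n); print(n,c)
o=get_obs(); print(o['eef_pos'],o['eef_rot'],o['time_s'])
E
```

```text
scene {'vertical_fov': 42.241226636647326, 'cx': 312.7686199722885, 'cy': 202.5388947511579, 'R': array([[-8.52523795e-01, -5.22687994e-01,  6.63489698e-04],
       [-4.65825247e-01,  7.59201512e-01, -4.54554621e-01],
       [ 2.37086520e-01, -3.87827701e-01, -8.90718618e-01]]), 't': array([0.39251841, 0.29100256, 1.3881081 ])}
top {'vertical_fov': 47.1819601901712, 'cx': 328.90346475322383, 'cy': 192.74711264999064, 'R': array([[-0.00475839, -0.99998784,  0.00129869],
       [-0.98670823,  0.00448423, -0.16244001],
       [ 0.16243221, -0.00205438, -0.98671757]]), 't': array([-0.0369675 ,  0.4643013 ,  1.37291551])}
[0.1285369  0.5599857  0.24947283] [-2.32701846e-04  1.12670060e-01  9.93632151e-01 -7.42609278e-04] 0.1
```

View pics/scene0.png

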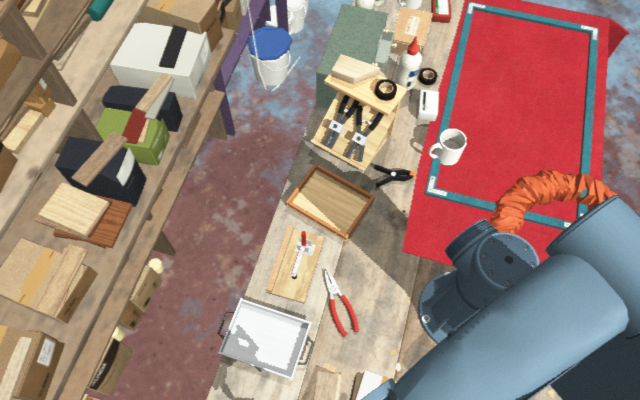

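View pics/top0.png

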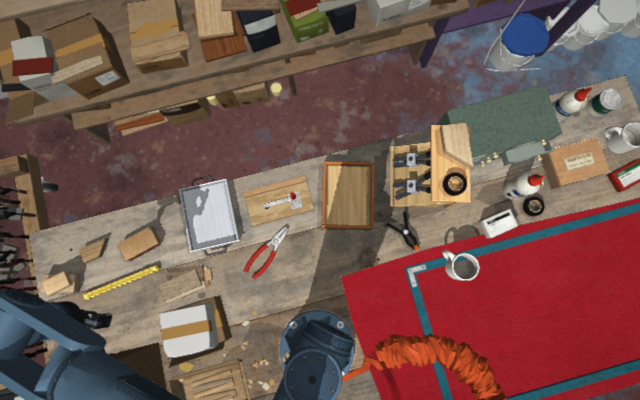

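Scene: rack at about (355,120), tray (330,200), pan (265,338). Top: rack (430,170), tray (348,195), pan (210,215), spring clamp (405,230). I'll zoom in next.

```bash
python3 - <<'E'
import cv2,numpy as np
t=cv2.imread("pics/top0.png");s=cv2.imread("pics/scene0.png")
z=lambda im,x,y,w,h,f:cv2.resize(im[y:y+h,x:x+w],None,fx=f,fy=f,interpolation=cv2.INTER_CUBIC)
cv2.imwrite("pics/c1.png",np.hstack([z(t,385,115,66,100,6),z(s,306,70,66,100,6)]))
a=z(t,310,150,80,90,5);b=z(t,170,165,80,90,5)
cv2.imwrite("pics/c2.png",np.hstack([b,a]))
E
```

```text
(no output)
```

View pics/c1.png

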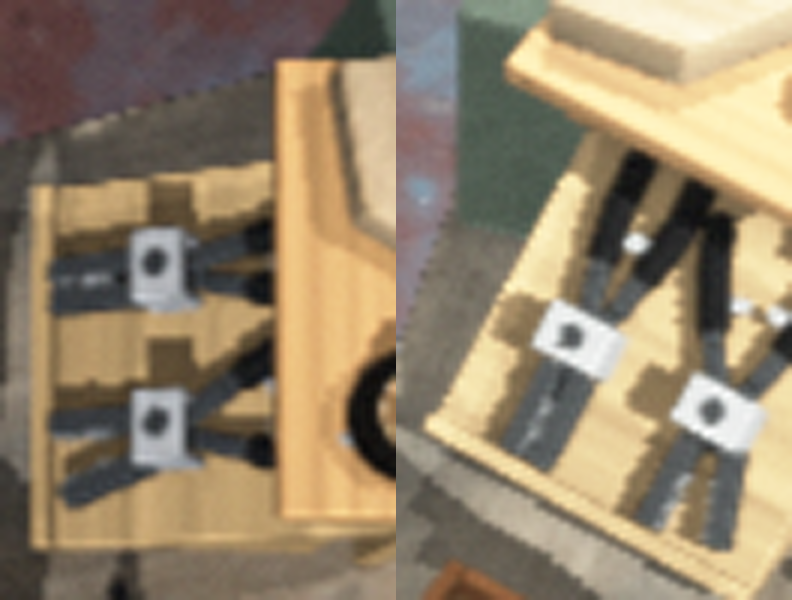

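View pics/c2.png

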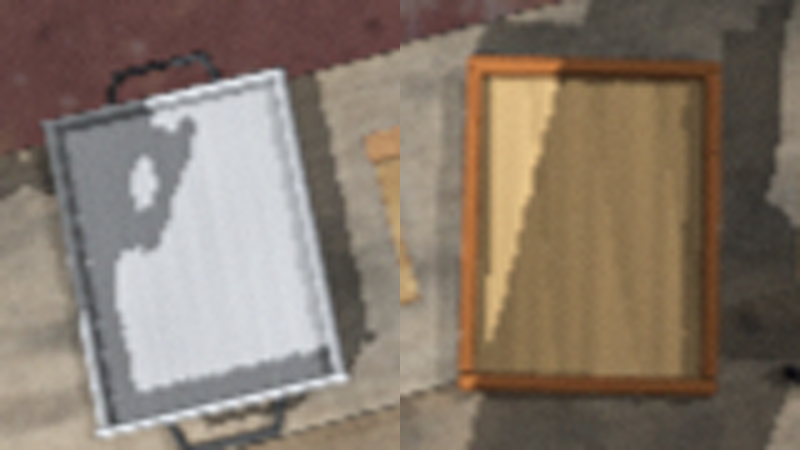

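Upper clamp in the top view (larger world x) is shut; the lower one is open, its moving jaw towards -x and its moving handle towards +x. In the crops, the bolt heads, tray corners and pan corners are clear enough to measure.

```bash
cat >h.py <<'E'
from bench import *
import numpy as np
def ray(n,p):
    c=get_calibration(n); f=200/np.tan(np.radians(c['vertical_fov'])/2)
    d=c['R'].T@np.array([(p[0]-c['cx'])/f,(p[1]-c['cy'])/f,1]); return -c['R'].T@c['t'],d/np.linalg.norm(d)
def onz(n,p,z):
    o,d=ray(n,p); return o+d*(z-o[2])/d[2]
def tri(p,q):
    (a,d),(b,e)=ray("top",p),ray("scene",q)
    A=np.eye(3)*2-np.outer(d,d)-np.outer(e,e)
    x=np.linalg.solve(A,(np.eye(3)-np.outer(d,d))@a+(np.eye(3)-np.outer(e,e))@b)
    return x,np.linalg.norm(np.cross(x-a,d))
E
python3 - <<'E'
from h import *
np.set_printoptions(precision=4,suppress=True)
T=lambda x,y:(385+x/6-.42,115+y/6-.42)
S=lambda x,y:(306+(x-396)/6-.42,70+y/6-.42)
for n,p,q in [("shut bolt",(155,262),(572,336)),("open bolt",(155,420),(711,410)),
 ("shelf upper front far corner",(275,62),(510,68)),("lip far corner",(32,187),(428,428)),("open fixed tip",(50,420),(645,525)),
 ("block shut cor",(133,230),(537,348)), ("block shut cor2",(133,308),(604,378)),("block open cor",(133,390),(673,411)),("bo2",(133,467),(743,451))]:
    print(n,*tri(T(*p),S(*q)))
for n,o,z,L in [("tray",(390-80-80,150),.029,[(468,58),(720,62),(717,392),(460,388)]),("pan",(170,165),.027,[(43,122),(283,70),(347,378),(100,435)])]:
    P=np.array([onz("top",(o[0]+x/5-.4,o[1]+y/5-.4),z) for x,y in L])
    print(n,P.mean(0),[np.linalg.norm(P[i]-P[i-1]) for i in range(4)],[np.degrees(np.arctan2(*(P[a]-P[b])[1::-1])) for a,b in [(0,3),(1,2)]]); print(P)
print(onz("top",T(32,187),.03),onz("top",T(32,547),.03),onz("top",T(275,62),.23),onz("top",T(278,518),.23))
E
```

```text
shut bolt [ 0.5564 -0.2821  0.102 ] 0.000133539351922762
open bolt [ 0.4764 -0.2794  0.1025] 0.00040316339732834606
shelf upper front far corner [ 0.6167 -0.3158  0.2315] 0.0012210808518500582
lip far corner [ 0.6092 -0.23    0.0464] 0.0010191287265314461
open fixed tip [ 0.4856 -0.2356  0.0496] 0.001118715722833671
block shut cor [ 0.5737 -0.2741  0.0902] 0.0022352604532325376
block shut cor2 [ 0.5329 -0.2714  0.0975] 0.0013327234904291858
block open cor [ 0.4916 -0.269   0.1029] 0.00017563278214964554
bo2 [ 0.4529 -0.2684  0.0996] 0.001057388405538347
tray [ 0.4607 -0.0979  0.029 ] [np.float64(0.2072526477030775), np.float64(0.15806034534242827), np.float64(0.20717883392511902), np.float64(0.15741853450223553)] [np.float64(-1.5115074888880344), np.float64(-1.6891273643140279)]
[[ 0.566  -0.0217  0.029 ]
 [ 0.5627 -0.1798  0.029 ]
 [ 0.3556 -0.1737  0.029 ]
 [ 0.3588 -0.0163  0.029 ]]
pan [0.3997 0.3328 0.027 ] [np.float64(0.1982482558234563), np.float64(0.15156242495145547), np.float64(0.19696153258695315), np.float64(0.15296367824015206)] [np.float64(12.833068066648593), np.float64(13.242663829540232)]
[[0.4799 0.4292 0.027 ]
 [0.5121 0.2811 0.027 ]
 [0.3204 0.2359 0.027 ]
 [0.2866 0.3851 0.027 ]]
[ 0.6147 -0.2322  0.03  ] [ 0.4239 -0.2271  0.03  ] [ 0.6185 -0.316   0.23  ] [ 0.4094 -0.3088  0.23  ]
```

Measurements are consistent: rim sizes come out at 207x158 and 197x152 mm, pivots are 80 mm apart, and block height matches the rack geometry. Next I'll write a planner helper that gives target shifts in tool axes.

```bash
cat >>h.py <<'E'
from scipy.spatial.transform import Rotation as Ro
def down(yaw):  # tool y at yaw (deg), z down
    a=np.radians(yaw); y=np.array([np.cos(a),np.sin(a),0]); z=np.array([0,0,-1.]); return np.c_[np.cross(y,z),y,z]
LY=-1.7
def rackR(t=32):
    a=np.radians(LY); y=np.array([np.cos(a),np.sin(a),0]); f=np.array([-y[1],y[0],0])
    z=-(np.sin(np.radians(t))*f+[0,0,np.cos(np.radians(t))]); return np.c_[np.cross(y,z),y,z]
def cur():
    o=get_obs(); w,x,y,z=o['eef_rot']; return np.array(o['eef_pos']),Ro.from_quat([x,y,z,w]).as_matrix(),o
def rel(p,R):
    c,C,o=cur(); print("shift cm",(C.T@(p-c)*100).round(2),"rot",Ro.from_matrix(C.T@R).as_rotvec().round(3))
n=-rackR()[:,2]
shut=np.array([.556,-.2927,.085]); opn=np.array([.4761,-.290,.0855])
E
python3 - <<'E'
from h import *
rel(np.array([.45,.05,.30]),down(-1.7)); print(n)
E
```

```text
shift cm [-42.75 -42.51  -5.  ] rot [-1.000e-03  1.000e-03  1.375e+00]
[0.01572071 0.52968603 0.8480481 ]
```

Call:
apply_moves(moves=[[[-3.5,-3.5,-1,0,0,0.14,1],[-7,-7,-2,0,0,0.28,1],[-10.5,-10.5,-3,0,0,0.42,1],[-14,-14,-4,0,0,0.56,1],[-17.5,-17.5,-5,0,0,0.7,1],[-21,-21,-5,0,0,0.84,1],[-24.5,-24.5,-5,0,0,0.98,1],[-28,-28,-5,0,0,1.12,1]]])

```text
time_s: 0.9
eef_pos: [0.3388, 0.2238, 0.3003]
eef_rot: [0.0, 0.625, 0.78, 0.0]
wrist_force: [0.6, 0.8, 0.1]
opening: 1.001
```

```bash
python3 - <<'E'
from h import *
print(cur()[2]['eef_pos'],cur()[2]['q'])
rel(np.array([.53,-.10,.28]),rackR(16))
rel(shut+.12*n,rackR())
E
```

```text
[0.33883153 0.22383894 0.30031978] [ 2.89451289e-01 -2.65690713e-01  1.93562755e+00  5.33626856e-05
  1.47107013e+00  6.98382903e-02]
shift cm [-35.77  11.6    2.04] rot [ 0.035 -0.278  0.248]
shift cm [-48.98  11.5   11.36] rot [ 0.07  -0.556  0.243]
```

Call:
apply_moves(moves=[[[-4.5,1.4,0.2,0,-0.03,0.03,1],[-9,2.9,0.5,0,-0.07,0.06,1],[-13.5,4.3,0.7,0.01,-0.1,0.1,1],[-18,5.8,1,0.02,-0.14,0.13,1],[-22.5,7.2,1.3,0.02,-0.17,0.16,1],[-27,8.7,1.5,0.03,-0.21,0.19,1],[-31.5,10.2,1.8,0.03,-0.25,0.22,1],[-35.8,11.6,2,0.035,-0.28,0.25,1]]])

```text
time_s: 1.7
eef_pos: [0.5318, -0.0992, 0.2796]
eef_rot: [0.098, 0.71, 0.69, -0.101]
wrist_force: [0.5, 1.1, 0.3]
opening: 1.002
```

```bash
python3 - <<'E'
from h import *
print(cur()[2]['eef_pos'],cur()[2]['q'])
rel(shut+.13*n,rackR())
E
```

```text
[ 0.53184546 -0.09920482  0.27958566] [-0.25145869  0.07509225  1.68906266 -0.28428741  1.3233826  -0.16083466]
shift cm [-9.54  2.97 11.55] rot [ 0.    -0.276  0.002]
```

Call:
apply_moves(moves=[[[-2.5,0.7,3,0,-0.07,0,0.8],[-5,1.5,6,0,-0.14,0,0.8],[-7.5,2.2,9,0,-0.21,0,0.8],[-9.5,3,11.5,0,-0.276,0,0.8],[-9.5,3,11.5,0,-0.276,0,0.8]]])

```text
time_s: 2.2
eef_pos: [0.5558, -0.2222, 0.1913]
eef_rot: [0.189, 0.689, 0.671, -0.199]
wrist_force: [-0.3, 0.8, -0.9]
opening: 0.8
```

```bash
python3 - <<'E'
from h import *
import cv2
p,C,o=cur()
print(p,o['q']); c=get_calibration("wrist"); im=camera("wrist")
f=200/np.tan(np.radians(c['vertical_fov'])/2)
def pr(X):
    v=c['R']@X+c['t']; r=np.hypot(v[0],v[1]); th=np.arctan2(r,v[2]); return np.array([c['cx'],c['cy']])+f*th*v[:2]/r
for N,m in(("s",shut),("o",opn)):
    print(N,"bolt pred",pr(m+.020*n),"block top",[pr(m+.017*n+C[:,0]*a*.013+C[:,1]*b*.018).round(1) for a,b in((1,1),(1,-1),(-1,-1),(-1,1))])
cv2.imwrite("pics/w1.png",im[:,:,::-1])
rel(shut+.006*n,rackR())
E
```

```text
[ 0.55576205 -0.22221029  0.19125706] [-0.32310476  0.27566318  1.71799982 -0.61748183  1.0668415  -0.01346297]
s bolt pred [320.76558143 216.28526733] block top [array([343.5, 199.6]), array([298.1, 199.5]), array([298.7, 229.8]), array([342.6, 229.9])]
o bolt pred [223.08524989 215.41800409] block top [array([243.8, 199.1]), array([202.4, 199.3]), array([205.9, 228.3]), array([246.2, 229. ])]
shift cm [-0.35  0.19 12.37] rot [-0.003 -0.003  0.004]
```

View pics/w1.png

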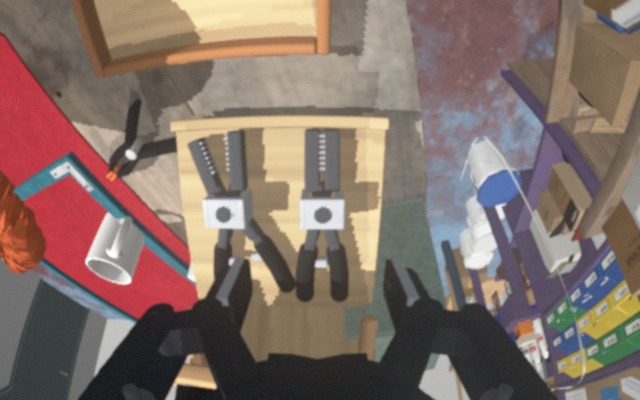

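Wrist view: shut bolt at (323,214), predicted (321,216); open bolt at (223,213), predicted (223,215). The locations hold to about 2 mm, so I'll go in with a small correction.

Call:
apply_moves(moves=[[[-0.2,0.35,3,0,0,0,0.8],[-0.2,0.35,6,0,0,0,0.8],[-0.2,0.35,8.5,0,0,0,0.8],[-0.2,0.35,10,0,0,0,0.8],[-0.2,0.35,11,0,0,0,0.8],[-0.2,0.35,11.8,0,0,0,0.8],[-0.2,0.35,12.3,0,0,0,0.8],[-0.2,0.35,12.3,0,0,0,0.8]]])

```text
time_s: 3.05
eef_pos: [0.56, -0.2883, 0.093]
eef_rot: [0.192, 0.689, 0.671, -0.197]
wrist_force: [-0.8, 0.5, -1.0]
opening: 0.8
```

```bash
python3 - <<'E'
from h import *
p,C,o=cur()
print(p,o['wrist_force'],rackR().T@(p-shut)*1000); rel(shut+.006*n,rackR())
E
```

```text
[ 0.56000867 -0.28827702  0.09302098] [-0.8195315   0.49718148 -0.98120204] [-0.40037181  3.87569388 -9.20798547]
shift cm [ 0.04 -0.39  0.32] rot [ 0.002 -0.001  0.002]
```

Call:
apply_moves(moves=[[[0,-0.15,0.2,0,0,0,0.8],[0,-0.15,0.2,0,0,0,0.6],[0,-0.15,0.2,0,0,0,0.5],[0,-0.15,0.2,0,0,0,0.4],[0,-0.15,0.2,0,0,0,0.2],[0,-0.15,0.2,0,0,0,0.2],[0,-0.15,0.2,0,0,0,0.2],[0,-0.15,0.2,0,0,0,0.2]]])

```text
time_s: 3.85
eef_pos: [0.5585, -0.2891, 0.0917]
eef_rot: [0.192, 0.689, 0.671, -0.197]
wrist_force: [-1.3, 4.7, 4.5]
opening: 0.411
```

```bash
python3 - <<'E'
from h import *
p,C,o=cur()
print(o['wrist_force'],rackR().T@(p-shut)*1000); print(C.T@[0,1,0],C.T@[0,0,1])
E
```

```text
[-1.32713     4.74204254  4.52727791] [-0.41688893  2.40189839 -7.6491377 ]
[ 0.84818026 -0.0266557  -0.52903659] [-5.29209158e-01  6.78726020e-04 -8.48491135e-01]
```

Opening 0.411 is about 35 mm, which matches the block. Now the 55 mm lift square to the board, then level to the front.

Call:
apply_moves(moves=[[[0,0,-0.7,0,0,0,0.2],[0,0,-2,0,0,0,0.2],[0,0,-3.8,0,0,0,0.2],[0,0,-5.5,0,0,0,0.2],[1.7,0,-6.6,0,0,0,0.2],[4.2,0,-8.1,0,0,0,0.2],[7.6,0,-10.3,0,0,0,0.2],[11,0,-12.4,0,0,0,0.2]]])

```text
time_s: 4.65
eef_pos: [0.5629, -0.1287, 0.14]
eef_rot: [0.193, 0.689, 0.67, -0.196]
wrist_force: [0.8, 0.5, -2.4]
opening: 0.414
```

```bash
python3 - <<'E'
from h import *
p,C,o=cur()
print(p,o['q'],o['wrist_force'])
# tray target: tool y yaw 90-1.6
yaw=88.4; R=down(yaw); c=np.array([.4607,-.0979,0]); t=c+.0175*R[:,0]; print(t)
rel(t+[0,0,.15],R)
E
```

```text
[ 0.56294278 -0.12868227  0.13999308] [-0.15631944  0.35240857  1.73927188 -0.64233961  1.06622657  0.19499807] [ 0.80475719  0.53913343 -2.40625087]
[ 0.44320682 -0.09741137  0.        ]
shift cm [  1.83 -12.05  -2.36] rot [-0.435  0.439 -1.526]
```

Call:
apply_moves(moves=[[[-0.8,0,-1.3,0,0,0,0.2],[-1.8,-0.5,-3,-0.03,0.03,-0.12,0.2],[-2.2,-1.5,-4.2,-0.07,0.07,-0.24,0.2],[-2.2,-3,-5,-0.1,0.1,-0.36,0.2],[-1.8,-4.5,-5.6,-0.14,0.14,-0.48,0.2],[-1.5,-6,-6,-0.17,0.17,-0.6,0.2],[-1.2,-7.5,-6.3,-0.21,0.21,-0.72,0.2],[-1,-9,-6.6,-0.24,0.24,-0.84,0.2]]])

```text
time_s: 5.45
eef_pos: [0.4728, -0.1013, 0.2013]
eef_rot: [0.096, 0.345, 0.929, -0.097]
wrist_force: [0.5, -0.5, -2.0]
opening: 0.41
```

```bash
python3 - <<'E'
from h import *
p,C,o=cur()
print(p,o['q'],o['opening'])
yaw=88.4; R=down(yaw); c=np.array([.4607,-.0979,0]); t=c+.0175*R[:,0]
rel(t+[0,0,.15],R)
E
```

```text
[ 0.47280962 -0.10134097  0.20128538] [-0.33359892 -0.06244362  1.99189488 -0.22992108  1.03400427 -1.09269018] 0.4096544128631069
shift cm [ 3.7  -1.08  4.51] rot [-0.195  0.198 -0.679]
```

Call:
apply_moves(moves=[[[0.6,-0.2,0.7,-0.03,0.03,-0.1,0.2],[1.2,-0.4,1.4,-0.06,0.06,-0.21,0.2],[1.8,-0.6,2.1,-0.09,0.09,-0.32,0.2],[2.4,-0.8,2.8,-0.13,0.13,-0.43,0.2],[3,-1,3.5,-0.16,0.16,-0.54,0.2],[3.5,-1.1,4.2,-0.18,0.18,-0.63,0.2],[3.7,-1.1,4.5,-0.195,0.198,-0.68,0.2],[3.7,-1.1,4.5,-0.195,0.198,-0.68,0.2]]])

```text
time_s: 6.25
eef_pos: [0.4436, -0.0981, 0.1492]
eef_rot: [-0.0, 0.016, 1.0, -0.001]
wrist_force: [-1.0, -0.6, -2.4]
opening: 0.413
```

```bash
python3 - <<'E'
from h import *
import cv2
p,C,o=cur()
print(p,o['q'],o['opening'])
cv2.imwrite("pics/w2.png",np.hstack([cv2.resize(camera("wrist")[:,:,::-1],(480,300)),cv2.resize(camera("top")[140:240,300:400,::-1],(300,300),interpolation=cv2.INTER_CUBIC)]))
yaw=88.4; R=down(yaw); c=np.array([.4607,-.0979,0]); t=c+.0175*R[:,0]
rel(t+[0,0,.033],R)
E
```

```text
[ 0.44364334 -0.09811999  0.14924885] [-4.79028298e-01  3.14423897e-02  1.99277716e+00 -1.45845548e-03
  1.11704239e+00 -2.01665337e+00] 0.41298179208346514
shift cm [ 0.08  0.07 11.64] rot [-0.002  0.001 -0.006]
```

View pics/w2.png

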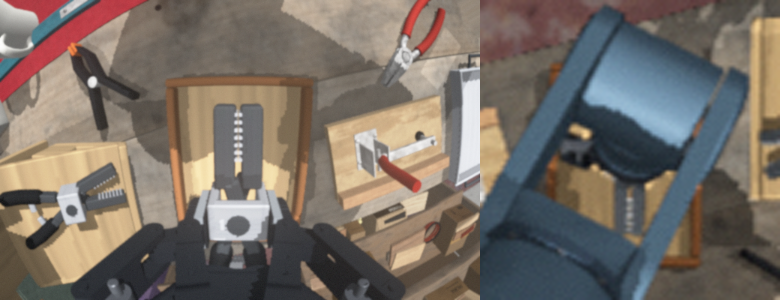

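Clamp gripped straight and centred over the tray, jaws shut (240,150). Lowering.

Call:
apply_moves(moves=[[[0,0,2,0,0,0,0.2],[0,0,4.5,0,0,0,0.2],[0,0,7,0,0,0,0.2],[0,0,9,0,0,0,0.2],[0,0,10.2,0,0,0,0.2],[0,0,10.9,0,0,0,0.2],[0,0,11.2,0,0,0,0.2],[0,0,11.2,0,0,0,0.2]]])

```text
time_s: 7.15
eef_pos: [0.4438, -0.0978, 0.0368]
eef_rot: [-0.0, 0.017, 1.0, -0.001]
wrist_force: [-0.5, 0.4, -2.6]
opening: 0.412
```

Call:
apply_moves(moves=[[[0,0,0.1,0,0,0,0.2],[0,0,0.2,0,0,0,0.2]]])

```text
time_s: 7.35
eef_pos: [0.444, -0.098, 0.0351]
eef_rot: [0.0, 0.017, 1.0, -0.001]
wrist_force: [-0.7, -0.9, -1.9]
opening: 0.415
```

Call:
apply_moves(moves=[[[0,0,0.1,0,0,0,0.2],[0,0,0.2,0,0,0,0.2],[0,0,0.2,0,0,0,0.2]]])

```text
time_s: 7.65
eef_pos: [0.4433, -0.0977, 0.0324]
eef_rot: [-0.001, 0.017, 1.0, -0.0]
wrist_force: [-0.1, 0.0, -1.1]
opening: 0.413
```

Call:
apply_moves(moves=[[[0,0,0.1,0,0,0,0.2],[0,0,0.1,0,0,0,0.2]]])

```text
time_s: 7.85
eef_pos: [0.4433, -0.0977, 0.0313]
eef_rot: [-0.001, 0.017, 1.0, -0.0]
wrist_force: [-1.0, -0.1, -1.8]
opening: 0.414
```

Call:
apply_moves(moves=[[[0,0,0.1,0,0,0,0.2],[0,0,0.1,0,0,0,0.2]]])

```text
time_s: 8.05
eef_pos: [0.4434, -0.0977, 0.0304]
eef_rot: [-0.0, 0.017, 1.0, -0.0]
wrist_force: [0.3, -0.5, -1.8]
opening: 0.412
```

Call:
apply_moves(moves=[[[0,0,0.1,0,0,0,0.2],[0,0,0.1,0,0,0,0.2]]])

```text
time_s: 8.25
eef_pos: [0.4435, -0.0977, 0.0302]
eef_rot: [-0.001, 0.017, 1.0, -0.0]
wrist_force: [-4.3, 2.0, 9.9]
opening: 0.413
```

Contact (10 N). Release and rise.

Call:
apply_moves(moves=[[[0,0,-0.1,0,0,0,0.5],[0,0,-0.1,0,0,0,0.6],[0,0,-0.1,0,0,0,0.6],[0,0,-1,0,0,0,0.6],[0,0,-3,0,0,0,0.6],[0,0,-6,0,0,0,0.7],[0,0,-10,0,0,0,0.8],[0,0,-14,0,0,0,0.8]]])

```text
time_s: 9.05
eef_pos: [0.443, -0.0974, 0.171]
eef_rot: [-0.001, 0.017, 1.0, -0.0]
wrist_force: [0.2, -0.1, 0.3]
opening: 0.801
```

```bash
python3 - <<'E'
from h import *
import cv2
p,C,o=cur()
print(p,o['opening'])
cv2.imwrite("pics/w3.png",camera("wrist")[:,:,::-1])
rel(np.array([.47,-.12,.26]),rackR(16))
rel(opn+.13*n,rackR())
E
```

```text
[ 0.44299553 -0.09735217  0.17103649] 0.8008296457789437
shift cm [-2.45 -2.06 -8.18] rot [ 0.221 -0.209  1.556]
shift cm [ -3.54 -12.11  -1.69] rot [ 0.439 -0.428  1.522]
```

View pics/w3.png

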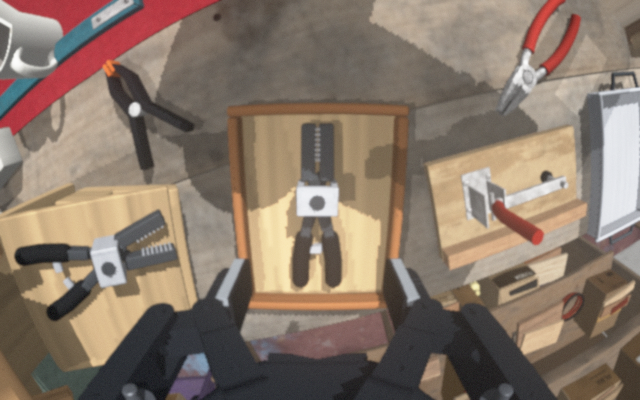

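Shut clamp flat, well within the tray ((318,125) to (318,285)). Now the open one.

Call:
apply_moves(moves=[[[0,0,-2.5,0.02,-0.02,0.13,0.8],[-0.5,-0.5,-5,0.04,-0.04,0.26,0.8],[-1,-1,-7,0.06,-0.06,0.39,0.8],[-1.5,-1.3,-8,0.08,-0.08,0.52,0.8],[-2,-1.6,-8,0.1,-0.1,0.65,0.8],[-2.2,-1.8,-8,0.12,-0.12,0.78,0.8],[-2.4,-2,-8,0.14,-0.14,0.91,0.8],[-2.4,-2,-8,0.15,-0.15,1.04,0.8]]])

```text
time_s: 9.9
eef_pos: [0.4668, -0.1182, 0.2497]
eef_rot: [0.071, 0.512, 0.853, -0.073]
wrist_force: [-0.5, 0.2, -0.6]
opening: 0.802
```

```bash
python3 - <<'E'
from h import *
p,C,o=cur()
print(p,o['q'])
rel(opn+.14*n,rackR())
E
```

```text
[ 0.46684646 -0.1182361   0.2497487 ] [-0.38994247 -0.08513963  1.89855571 -0.17775417  1.21437513 -0.82589298]
shift cm [-8.07 -3.28  6.44] rot [ 0.142 -0.339  0.498]
```

Call:
apply_moves(moves=[[[-1,-0.4,0.8,0.02,-0.05,0.07,0.8],[-2.2,-0.9,1.8,0.04,-0.1,0.15,0.8],[-3.6,-1.5,2.9,0.065,-0.155,0.23,0.8],[-5,-2,4,0.09,-0.21,0.31,0.8],[-6.4,-2.6,5,0.11,-0.27,0.4,0.8],[-7.5,-3.1,6,0.13,-0.32,0.47,0.8],[-8.1,-3.3,6.4,0.142,-0.339,0.5,0.8],[-8.1,-3.3,6.4,0.142,-0.339,0.5,0.8]]])

```text
time_s: 10.7
eef_pos: [0.4784, -0.2161, 0.2035]
eef_rot: [0.191, 0.689, 0.671, -0.198]
wrist_force: [0.8, -0.3, 0.3]
opening: 0.801
```

```bash
python3 - <<'E'
from h import *
import cv2
p,C,o=cur()
print(p,o['q']); c=get_calibration("wrist"); im=camera("wrist")
f=200/np.tan(np.radians(c['vertical_fov'])/2)
def pr(X):
    v=c['R']@X+c['t']; r=np.hypot(v[0],v[1]); th=np.arctan2(r,v[2]); return np.array([c['cx'],c['cy']])+f*th*v[:2]/r
b=pr(opn+.02*n); print("pred",b)
# bright block blob near prediction
x,y=b.astype(int); g=im[y-45:y+45,x-45:x+45].astype(int); m=((g.min(2)>185)&(np.ptp(g,axis=2)<25)).astype(np.uint8)
k,l,s,ce=cv2.connectedComponentsWithStats(m); i=1+s[1:,4].argmax(); print(s[i],ce[i]+[x-45,y-45], s[i,:2]+[x-45,y-45])
print("top corners",[pr(opn+.017*n+C[:,0]*a*.013+C[:,1]*bb*.018).round(1) for a,bb in((1,1),(1,-1),(-1,-1),(-1,1))])
cv2.imwrite("pics/w4.png",im[:,:,::-1])
rel(opn+.004*n,rackR())
E
```

```text
[ 0.4784077  -0.21613858  0.20345175] [-0.36333929  0.09109655  1.908647   -0.61967126  1.035439   -0.04237514]
pred [317.0598482  207.49791105]
[ 23  30  43  28 928] [315.31573276 205.25969828] [295 192]
top corners [array([338.9, 191.4]), array([295.3, 191.4]), array([295.9, 220.8]), array([338.2, 220.8])]
shift cm [-0.03 -0.04 13.57] rot [ 0.001 -0.002  0.004]
```

View pics/w4.png

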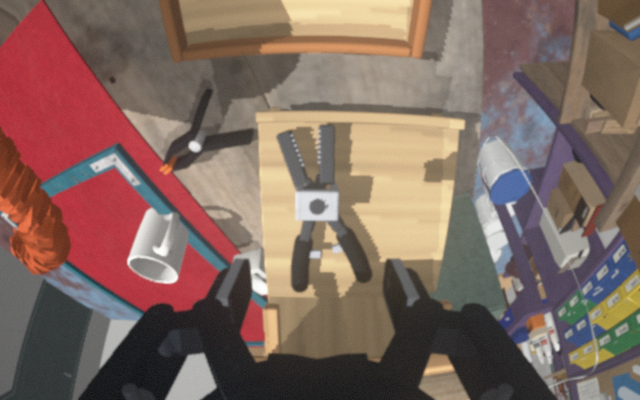

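Open bolt at (317,206), as predicted. Descending.

Call:
apply_moves(moves=[[[0,0,3,0,0,0,0.8],[0,0,6.5,0,0,0,0.8],[0,0,9.5,0,0,0,0.8],[0,0,11,0,0,0,0.8],[0,0,12,0,0,0,0.8],[0,0,12.7,0,0,0,0.8],[0,0,13.1,0,0,0,0.8],[0,0,13.1,0,0,0,0.8]]])

```text
time_s: 11.55
eef_pos: [0.4772, -0.2854, 0.0935]
eef_rot: [0.192, 0.688, 0.671, -0.197]
wrist_force: [-0.5, -0.2, -0.4]
opening: 0.8
```

```bash
python3 - <<'E'
from h import *
p,C,o=cur()
print(o['wrist_force'],rackR().T@(p-opn)*1000)
E
```

```text
[-0.52437373 -0.2351716  -0.39615165] [-0.30708651  0.93748781 -9.20412018]
```

Call:
apply_moves(moves=[[[0,-0.1,0.15,0,0,0,0.8],[0,-0.1,0.15,0,0,0,0.6],[0,-0.1,0.15,0,0,0,0.5],[0,-0.1,0.15,0,0,0,0.4],[0,-0.1,0.15,0,0,0,0.2],[0,-0.1,0.15,0,0,0,0.2],[0,-0.1,0.15,0,0,0,0.2]]])

```text
time_s: 12.25
eef_pos: [0.4765, -0.2859, 0.0924]
eef_rot: [0.192, 0.688, 0.671, -0.197]
wrist_force: [-0.3, 6.2, 5.0]
opening: 0.41
```

```bash
python3 - <<'E'
from h import *
p,C,o=cur()
print(o['wrist_force'],rackR().T@(p-opn)*1000)
E
```

```text
[-0.2690515   6.20080855  5.03106269] [-0.20745505  0.24076776 -8.01869759]
```

Call:
apply_moves(moves=[[[0,0,-0.7,0,0,0,0.2],[0,0,-2,0,0,0,0.2],[0,0,-3.8,0,0,0,0.2],[0,0,-5.5,0,0,0,0.2],[1.7,0,-6.6,0,0,0,0.2],[4.2,0,-8.1,0,0,0,0.2],[7.6,0,-10.3,0,0,0,0.2],[11,0,-12.4,0,0,0,0.2]]])

```text
time_s: 13.05
eef_pos: [0.4796, -0.1259, 0.1396]
eef_rot: [0.192, 0.689, 0.671, -0.197]
wrist_force: [1.5, -0.7, -1.2]
opening: 0.41
```

```bash
cat >>h.py <<'E'
PY=103.0
def pan(z):
    R=down(PY); jaw=R[:,0]; cy=-R[:,1]   # clamp x, clamp y
    return np.array([.3997,.3328,0])+.0175*jaw+.0095*cy+[0,0,z],R
E
python3 - <<'E'
from h import *
p,C,o=cur()
print(p,o['q'],o['wrist_force'])
t,R=pan(.16); print(t); rel(t,R); rel(np.array([.45,.05,.26]),down(60))
E
```

```text
[ 0.47964632 -0.12586387  0.13962835] [-0.17794743  0.1914673   1.94877809 -0.66101244  1.01885601  0.21012633] [ 1.52350283 -0.74467623 -1.24304503]
[0.38478556 0.31960684 0.16      ]
shift cm [ 36.5  -10.69 -25.13] rot [-0.507  0.392 -1.772]
shift cm [  8.49  -3.44 -19.47] rot [-0.299  0.502 -1.045]
```

Call:
apply_moves(moves=[[[-0.5,0,-1.8,0,0,0,0.2],[-0.5,0,-4.5,-0.03,0.05,-0.1,0.2],[0,-0.4,-7.5,-0.07,0.12,-0.22,0.2],[1,-0.9,-10.5,-0.1,0.18,-0.34,0.2],[2.5,-1.5,-13.5,-0.13,0.24,-0.46,0.2],[4.5,-2.1,-16,-0.17,0.3,-0.58,0.2],[6.5,-2.8,-18,-0.2,0.35,-0.7,0.2],[8.5,-3.4,-19.5,-0.23,0.4,-0.82,0.2]]])

```text
time_s: 13.85
eef_pos: [0.4501, 0.0505, 0.2612]
eef_rot: [0.04, 0.363, 0.93, -0.043]
wrist_force: [-0.3, -0.7, -2.6]
opening: 0.41
```

```bash
python3 - <<'E'
from h import *
p,C,o=cur()
print(p,o['q'],o['opening'])
t,R=pan(.2); rel(t,R)
E
```

```text
[0.45011284 0.05046242 0.2611788 ] [-0.07987647 -0.13044061  1.90710856 -0.10908718  1.31442511 -0.88206121] 0.41036545664801655
shift cm [23.5  15.62  2.86] rot [-0.099  0.072 -0.969]
```

Call:
apply_moves(moves=[[[2,1.2,0.2,-0.01,0.01,-0.1,0.2],[5,3.3,0.6,-0.02,0.02,-0.22,0.2],[8.5,5.6,1,-0.03,0.03,-0.35,0.2],[12,8,1.5,-0.05,0.04,-0.48,0.2],[15.5,10.3,1.9,-0.06,0.05,-0.61,0.2],[18.8,12.5,2.3,-0.08,0.06,-0.74,0.2],[21.5,14.3,2.6,-0.09,0.07,-0.87,0.2],[23.5,15.6,2.9,-0.1,0.07,-0.97,0.2]]])

```text
time_s: 14.65
eef_pos: [0.3854, 0.3199, 0.1973]
eef_rot: [0.0, -0.114, 0.993, -0.001]
wrist_force: [-0.6, -0.6, -2.0]
opening: 0.413
```

Call:
apply_moves(moves=[[[0,0,0.5,0,0,0,0.2],[0,0,2,0,0,0,0.2],[0,0,4,0,0,0,0.2],[0,0,4,0,0,0,0.2]]])

```text
time_s: 15.05
eef_pos: [0.3849, 0.3165, 0.155]
eef_rot: [-0.002, -0.11, 0.994, -0.002]
wrist_force: [-0.1, -0.6, -1.3]
opening: 0.412
```

```bash
python3 - <<'E'
from h import *
import cv2
p,C,o=cur()
print(p,o['q'],o['opening'],o['wrist_force'])
cv2.imwrite("pics/w5.png",camera("wrist")[:,:,::-1])
t,R=pan(.03); rel(t,R)
E
```

```text
[0.38491201 0.31651511 0.15504033] [ 0.45116248  0.12472422  1.87853579 -0.00286348  1.1430337  -1.33896479] 0.41228153510338333 [-0.14020947 -0.55093289 -1.33712094]
shift cm [ 0.02  0.32 12.64] rot [-0.003 -0.002 -0.006]
```

View pics/w5.png

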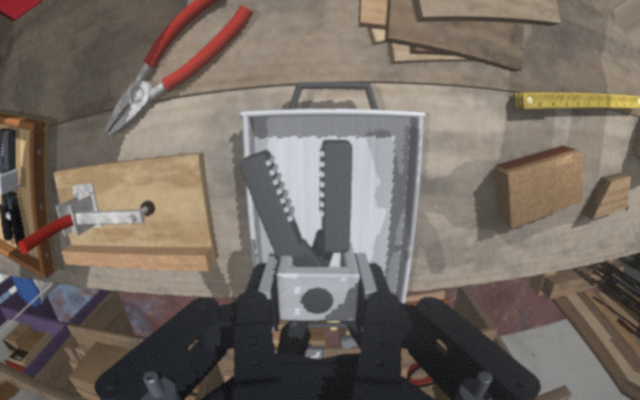

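Open clamp held straight; jaws still open (tips at (258,158) and (336,145)), and the offset of 9.5 mm in the pan is as planned. Lowering with a 3 mm correction.

Call:
apply_moves(moves=[[[0,0.3,2,0,0,0,0.2],[0,0.3,4.5,0,0,0,0.2],[0,0.3,7,0,0,0,0.2],[0,0.3,9.3,0,0,0,0.2],[0,0.3,11,0,0,0,0.2],[0,0.3,12,0,0,0,0.2],[0,0.3,12.4,0,0,0,0.2],[0,0.3,12.4,0,0,0,0.2]]])

```text
time_s: 15.9
eef_pos: [0.387, 0.3207, 0.0337]
eef_rot: [0.001, -0.11, 0.994, -0.001]
wrist_force: [-0.4, 0.9, -1.9]
opening: 0.415
```

Call:
apply_moves(moves=[[[0,0,0.1,0,0,0,0.2],[0,0,0.2,0,0,0,0.2],[0,0,0.2,0,0,0,0.2]]])

```text
time_s: 16.2
eef_pos: [0.3868, 0.3208, 0.0317]
eef_rot: [0.001, -0.111, 0.994, -0.001]
wrist_force: [0.1, 0.3, -2.5]
opening: 0.413
```

Call:
apply_moves(moves=[[[0,0,0.1,0,0,0,0.2],[0,0,0.2,0,0,0,0.2],[0,0,0.3,0,0,0,0.2],[0,0,0.3,0,0,0,0.2]]])

```text
time_s: 16.6
eef_pos: [0.3864, 0.3206, 0.028]
eef_rot: [0.001, -0.111, 0.994, -0.001]
wrist_force: [-0.1, 0.3, -1.8]
opening: 0.414
```

Call:
apply_moves(moves=[[[0,0,0.1,0,0,0,0.2],[0,0,0.1,0,0,0,0.2]]])

```text
time_s: 16.8
eef_pos: [0.3865, 0.3206, 0.0272]
eef_rot: [0.001, -0.111, 0.994, -0.001]
wrist_force: [-0.2, -0.5, -1.0]
opening: 0.414
```

Call:
apply_moves(moves=[[[0,0,0.1,0,0,0,0.2],[0,0,0.1,0,0,0,0.2]]])

```text
time_s: 17.0
eef_pos: [0.3866, 0.3207, 0.027]
eef_rot: [0.001, -0.111, 0.994, -0.001]
wrist_force: [-3.7, -2.4, 8.3]
opening: 0.415
```

Contact. Release and rise straight up.

Call:
apply_moves(moves=[[[0,0,-0.1,0,0,0,0.5],[0,0,-0.1,0,0,0,0.58],[0,0,-0.1,0,0,0,0.58],[0,0,-1,0,0,0,0.58],[0,0,-3,0,0,0,0.58],[0,0,-6,0,0,0,0.58],[0,0,-10,0,0,0,0.58],[0,0,-14,0,0,0,0.58]]])

```text
time_s: 17.8
eef_pos: [0.3858, 0.3207, 0.1678]
eef_rot: [0.0, -0.111, 0.994, -0.001]
wrist_force: [1.5, 0.3, 0.3]
opening: 0.578
```

```bash
python3 - <<'E'
from h import *
import cv2
p,C,o=cur()
print(p,o['opening'],o['wrist_force'])
cv2.imwrite("pics/w6.png",camera("wrist")[:,:,::-1])
E
```

```text
[0.38580602 0.32067227 0.16784996] 0.5783162611660706 [1.45314523 0.28832974 0.26745836]
```

View pics/w6.png

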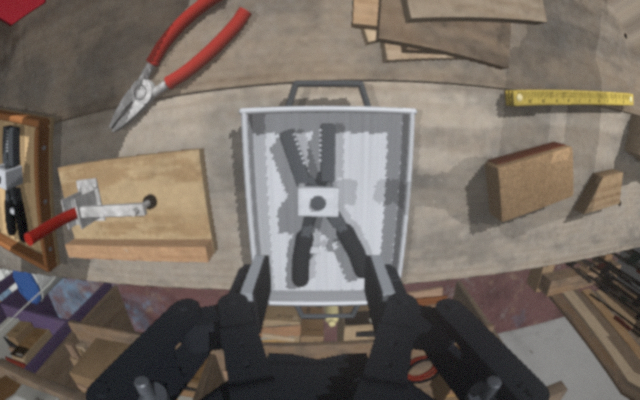

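Open clamp lies flat inside the pan: tips (290,130) and (327,128), handle ends (300,283) and (358,275), all inside the walls. The jaws are still open. Handing in.

```bash
python3 -c "
from bench import *
print(hand_in())"
```

```text
the job is handed in; nothing more can be done
None
```

Both clamps are off the sloping rack: the shut one lies in the wooden tray, and the open one lies in the steel pan. I handed the job in about 18 s into the 67 s allowed.

- **Handling:** I gripped each clamp across its pivot block (the gripper closed to 0.41, about 35 mm). I lifted it square to the board, drew it out to the front, and lowered it to a light touch on the floor (8 to 10 N) before letting go.
- **Last checks:** The wrist pictures after each release show both clamps flat and wholly inside the walls. The shut clamp's jaws are still shut, and the open one's are still open. The gripper was empty and about 17 cm above the bench when I handed in.
- **Not measured:** I judged the lever angles and the spring clamp by eye only. The spring clamp stayed clear of the arm's path and showed no visible change in the last picture I took of it, just before I fetched the open clamp.
- **Disagreements:**
  - The first camera estimate put the clamps about 2 mm too low, which I allowed for on the second grasp.
  - The shelf's upper front edge measured about 10 mm farther back than the given sizes imply. That only meant more clearance.

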